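# Draw one carton out of a packed row

## Task

Three cartons stand packed tightly side by side in the wooden organiser. Slide the dark blue middle one out to the front (a light fingertip press on its lid will drag it), without crushing its lid or shifting the two pale cartons beside it. When it stands fully clear of them on the organiser's front flap, pick it up and set it down gently, upright, on the floor of the tea tray, leaving the mug on the tray where it is.

Things in the scene. Friction and masses are not known exactly. Their poses are not given: they have to be found in the camera images.
- tea_box: Dark blue middle carton, 69 mm wide (x axis), 139 mm long (y axis, lying along the drawing direction), 0.3 to 0.56 kg; origin at the centre of its underside. At the start it can't be gripped: neighbours touch both sides, the back wall is behind it, its front is 5 mm further in than theirs. A wide grasp from above (69 mm) is possible once it is clear.
- tea_lid (a joint): The blue carton's lid panel (62 by 132 mm, flat, level with the carton). Its top is 72 to 88 mm above the carton's underside: it stands out differently each time, unmeasured, so find it by feel. Joint value: how far it is pressed in, in m, 0 when untouched, 1 mm for each 8 N (rough reading). It is crushed when pressed in by 1.75 mm (14 N).
- drag_path (a point): Middle of the blue carton's starting place, on the organiser's floor. To slide, the carton needs a steady press of some 3 to 9 N on its lid, more when it is heavy or goes uphill: aim for 8 to 9 N. With too light a press the fingers slip along the lid. Friction: fingers on lid about 0.6, carton on organiser about 0.22.
- left_carton: Pale green carton on the blue one's side towards the organiser's +y, 74 mm wide (x axis), 149 mm long (y axis), top 77 mm above its origin, the centre of its underside. Loose, 0.42 kg; it must stay where it is, to within about a centimetre.
- right_carton: The same kind of pale carton on the other side (organiser's -y). Loose, 0.42 kg; it must stay where it is, to within about a centimetre.
- organiser: Wooden organiser, fixed. Origin on its level, waxed floor's top face, at the centre of the blue carton's starting place; x points to the back wall (inner face x = +70 mm, 85 mm high): cartons are drawn out along -x. Side walls 55 mm high, inner faces y = +-112 mm. The pale cartons stand on 12 mm plinths, fronts at x = -80 mm. The level floor ends at x = -94 mm, 20 to 28 mm above the worktop; from there a flap leads on.
- drawn_out (a point): Level with the organiser's floor, 165 mm in front of its origin: with its centre here the blue carton is wholly clear of its neighbours (just clear at 150 mm). It stands on the flap: 150 mm wide, from x = -94 to -244 mm, its edge at x = -94 mm 1 mm lower than the floor. The flap slopes up to the front by 0 to 3.5 degrees, unmeasured, different each time, so the lid rises or sinks by some mm as the carton slides.
- tray: Dark wooden tea tray, fixed, outside 300 mm (x) by 220 mm (y), rim 9 mm thick rising 14 mm above its inner floor; origin at the centre of the inner floor's top face. The mug stands at its +x end; the middle of the free part is at x = -60 mm, y = 0.
- mug: White mug with red-brown stripes, 82 mm across, 115 mm with its handle, 100 mm high, on the tray about 90 mm from the tray's centre towards its +x end; origin at the centre of its underside. Loose; it stays where it is.

How it is judged (in metres and radians):
On the way, in this order (a step that is already met when the one before it is completed fails the run):
1. the blue carton stands on the organiser or its flap, drawn fully clear of its neighbours (x of tea_box in the frame of organiser below -0.15 m and z of tea_box in the frame of organiser below 0.012 m and angle between tea_box's own z axis and vertical below 0.1 rad), for 0.2 s.
2. the blue carton is lifted off the organiser (z of tea_box in the frame of organiser above 0.03 m), for 0.1 s.
At the end, for the whole second after the job is handed in: The blue carton stands upright (within 0.06 rad), at rest and released, flat on the tray's inner floor inside the rim (underside within 5 mm of that floor); both pale cartons and the mug are within 15 mm of where they stood at the start (x of tea_box in the frame of tray between -0.12 and 0.06 m and y of tea_box in the frame of tray between -0.09 and 0.09 m and z of tea_box in the frame of tray between -0.005 and 0.005 m and angle between tea_box's own z axis and vertical below 0.06 rad and linear speed of tea_box below 0.02 m/s and distance of each of left_carton, right_carton, mug from where it was at the start of the episode below 0.015 m); the robot touches nothing.
It fails at once if the blue carton's lid is crushed: pressed in by more than 1.75 mm (14 N) (value of joint tea_lid above 0.00175 m).
It fails at once if a pale carton is shifted by more than 15 mm (distance of any of left_carton, right_carton from where it was at the start of the episode above 0.015 m).
It fails at once if the blue carton is tipped by more than 0.35 rad (angle between tea_box's own z axis and vertical above 0.35 rad).
It fails at once if the blue carton is dropped or rammed onto the tray (more than 40 N) (contact force between tea_box and tray above 40 N).
It fails at once if the mug is shifted by more than 15 mm (distance of mug from where it was at the start of the episode above 0.015 m).
It also fails if it takes over 67 s, if anything falls off the work surface, if the arm or the gripper's body presses on something with over 40 N, if the wrist force passes 120 N, or if a joint passes its speed limit or range.

## Robot

A 6-joint arm with a two-finger parallel gripper is mounted at the origin on a cart in front of the work surface, level with it; the furniture and walls round the work are solid. World frame = base frame: x ahead of the robot, y to its left, z up, the work surface at z = 0. Lengths are in m, angles in degrees, forces in N, time in s.
With the tool pointing down it reaches from about 0.35 to 0.975 m from the base axis. Payload 17.4 kg.
Tool frame: the origin (TCP) lies midway between the tips of the shut fingers; the grasp point (between the pads) lies 19 mm behind it; z points along the fingers, y is the line along which they close (so a half turn about z gives the same grasp; the last joint's range is limited). The gripper opens to 85 mm and grips with 20 to 120 N. Pads are 22 mm wide; open, the fingers measure 114 mm over their backs; the gripper's body (76 mm by 85 mm) begins 54 mm behind the grasp point. The pads swing forward as they close: fully open they stand 13 mm farther back than shut.
Start: joints at [-66.452, 6.646, 82.598, -0, 90.757, -2.166], TCP at [0.293, -0.608, 0.231] pointing down, gripper open.
Joint ranges: [-162.19, 162.19], [-47.58, 125.68], [4.15, 143.07], [-65.23, 245.23], [0.69, 171.88], [-170.13, 170.13]. Speed limits (degrees/s): [108.29, 108.29, 127.2, 180, 180, 180].

## Interface

Orientations are given as [roll, pitch, yaw] about the fixed x, y, z axes, in that order (R = Rz(yaw) Ry(pitch) Rx(roll)).
In Python, from station import status, vision, robot gives the robot as it stands.
- The arm moves only by the tool carry_out, never from a script. Its argument "steps" is a list of rows, each an object of numbers: "dx", "dy", "dz": the shift along the tool's x, y, z in mm; "rx", "ry", "rz": the turn, a rotation vector about the tool's x, y, z in rad; "fingers": the closure, from 0 (fully open) to 1 (shut). A call has 1 to 20 rows; each row is the pose to reach, as a shift and turn from the pose commanded when the call began, along the tool's axes at that moment; what a row does not reach only later rows make up. A row lasts 1/8 s, in which the tool goes at most 62.5 mm and 10.7 degrees, less where a joint would pass 70% of its speed; a pose out of reach is approached as far as the arm can. A call with a gripper value outside its range is refused whole. The fingers move at their own pace and stop on an object; "grip_force" is the grip in N (left out, the last holds). Time passes only in rows, so rows that repeat a pose let the fingers close. It gives the time, the measured TCP pose, the force, the opening and the grip force at its end, in the units of the state.
- status.get_obs(): the state, without advancing time (a new reading comes with each control period).
- vision.camera(name): name is "scene" or "top" or "wrist"; returns a dict with "pixels" (420x560x3 uint8, red, green, blue), "range_z" (420x560 float32, m along the optical axis (not along the pixel's ray), 0 where there is no reading), "intrinsics" (3x3 intrinsics, pixels), "extrinsics" (4x4, takes a point from world to camera coordinates). Camera axes: x right, y down, z forward; pixel columns grow to the right and rows downward; lengths in m; the calibration is good to about 2 mm. A picture is of the moment at which its call begins.
- robot.job_done(): hands the job in; it is judged then, once.
The state is a dict: "clock": time; "q": joint angles; "joint_vel": joint speeds; "joint_efforts": joint torques, N m; "eef_pos": TCP position; "tool_rot": TCP orientation; "ft_force": force on the tool from outside, world axes, zero at the start; "moment": the same for the moment, N m; "grip_width": opening from 0.0 (shut) to 1.0 (fully open); "finger_force": force on a finger pad.
Only numpy, scipy, OpenCV 4.12 (cv2) and the standard library are available. Lean on these libraries where they do the work, as an engineer would, in place of code of your own. Each camera call takes 0.05 s, during which the arm holds its last target. There are 200 camera calls.

## Working session

There is one attempt and no reset: what is moved stays moved. The work goes in short steps, Python scripts to look and compute and a tool call to move; the robot and the scene stay as the last step left them, time stands still between calls to the robot, and variables do not carry over. Pictures are saved under pics/ and viewed, at most 10 in all, crops included, and the job is handed in when it is done.

Besides the shell and the picture viewer there is one more tool, called after "Call:" as a command line: name --argument value ..., lists and objects as JSON in quotes. carry_out: Moves the arm, as the interface text tells. Its arguments: {"type":"object","properties":{"steps":{"type":"array"},"grip_force":{"type":"number"}},"required":["steps"]}

```bash
ls; mkdir -p pics
cat > h.py <<'E'
import numpy as np, cv2
from station import status, vision, robot
def grab(n,fn=None):
    c=vision.camera(n)
    if fn: cv2.imwrite('pics/'+fn,cv2.cvtColor(c['pixels'],cv2.COLOR_RGB2BGR))
    return c
def cloud(c):
    K=c['intrinsics'];Z=c['range_z'];v,u=np.indices(Z.shape)
    P=np.stack([(u-K[0,2])/K[0,0]*Z,(v-K[1,2])/K[1,1]*Z,Z],-1)
    T=np.linalg.inv(c['extrinsics'])
    W=P@T[:3,:3].T+T[:3,3]; W[Z==0]=np.nan
    return W
def ray(c,u,v,z):
    K=c['intrinsics'];T=np.linalg.inv(c['extrinsics'])
    d=T[:3,:3]@np.array([(u-K[0,2])/K[0,0],(v-K[1,2])/K[1,1],1]);o=T[:3,3]
    return o+d*(z-o[2])/d[2]
E
python3 - <<'E'
from h import *
for n in ['scene','top']:
    c=grab(n,n+'1.png'); np.savez('pics/'+n+'1.npz',**c)
o=status.get_obs();print(o)
E
```

```text
pics
{'clock': 0.1, 'q': array([-6.64513532e+01,  6.67121525e+00,  8.26316604e+01, -7.91258309e-05,
        9.07547724e+01, -2.16472467e+00]), 'joint_vel': array([ 0.00203901, -0.06678385, -0.04727195, -0.0244593 ,  0.00333449,
       -0.04109851]), 'joint_efforts': array([ 2.15382017e-03, -7.33667564e+01, -6.33786750e+01,  1.09444827e-07,
        5.31308367e-03, -4.09319989e-05]), 'eef_pos': array([ 0.29280028, -0.60800969,  0.23064068]), 'tool_rot': array([-1.79942390e+02, -2.09845085e-03,  2.57133694e+01]), 'ft_force': array([ 0.2097014 , -1.68417842,  0.55213184]), 'moment': array([ 0.02666936,  0.03544784, -0.00664913]), 'finger_force': 0.0, 'grip_width': 0.9983366714321504}
```

View pics/scene1.png

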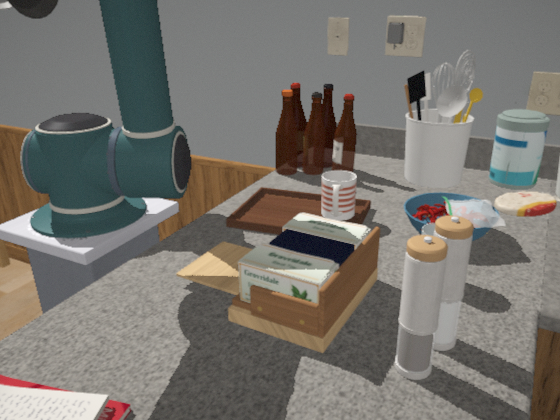

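View pics/top1.png

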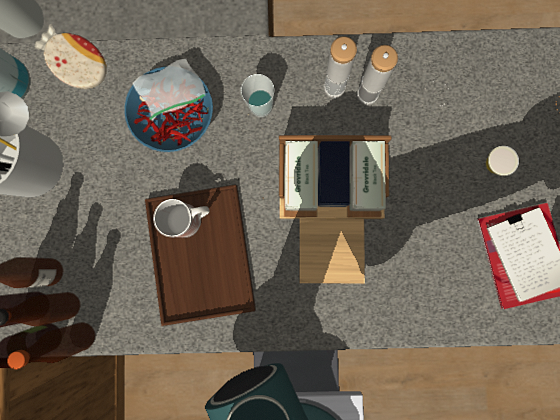

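The scene view shows the organiser with its flap towards the robot, and the tray with the mug beyond it. In the top view the blue lid is at about (334,173), the flap at (332,250), the tray's corners at about (148,198), (238,186), (254,310) and (163,324), and the mug at (174,218).

Run:
```python
from h import *
def mm(a): return np.round(np.array(a)*1000).tolist()
np.set_printoptions(suppress=True,precision=4)
for n in ['top','scene']:
    c=dict(np.load(f'pics/{n}1.npz')); W=cloud(c); R,G,B=[c['pixels'][...,i].astype(int) for i in range(3)]
    print(n,'cam',mm(np.linalg.inv(c['extrinsics'])[:3,3]))
    hsv=cv2.cvtColor(c['pixels'],cv2.COLOR_RGB2HSV)
    m=((B>R+12)&(B<90)&(R<50)).astype(np.uint8)
    if n=='top': m[:130]=0;m[220:]=0;m[:,:300]=0;m[:,370:]=0
    else: m[:220]=0;m[275:]=0;m[:,:255]=0;m[:,365:]=0
    k,l,s,_=cv2.connectedComponentsWithStats(m); i=1+s[1:,4].argmax()
    mk=l==i; P=W[mk]; r=cv2.minAreaRect(np.float32(P[:,:2]))
    print('lid',s[i],mm(np.nanmedian(P,0)),mm(r[0]),mm(r[1]),r[2], 'zq',mm(np.nanpercentile(P[:,2],[5,50,95])))
    if n=='top':
        X=W[...,2]
        pts=dict(flapTL=(302,222),flapTR=(362,222),flapBL=(303,280),flapBR=(362,280),left=(298,190),right=(370,190),tray=(200,280),mugin=(174,218),wt=(440,260),rim=(158,322))
        for q,(u,v) in pts.items(): print(q,mm(np.nanmedian(W[v-1:v+2,u-1:u+2].reshape(-1,3),0)))
        # tray mask by height/colour
        h=hsv; mt=((R>G+18)&(R<140)&(G<90)).astype(np.uint8); mt[:, :140]=0; mt[:,262:]=0; mt[:180]=0; mt[335:]=0
        mt=cv2.morphologyEx(mt,cv2.MORPH_OPEN,np.ones((3,3)))
        k,l,s,_=cv2.connectedComponentsWithStats(mt); i=1+s[1:,4].argmax()
        r=cv2.minAreaRect(np.float32(W[l==i][:,:2])); print('tray',s[i],mm(r[0]),mm(r[1]),r[2],mm(cv2.boxPoints(r)))
        mf=((R>130)&(R>B+40)).astype(np.uint8); mf[:218]=0; mf[290:]=0; mf[:,:290]=0;mf[:,375:]=0
        # flap by height
        mh=((X>0.012)&(X<0.05)); mh[:222]=0;mh[290:]=0;mh[:,:290]=0;mh[:,375:]=0
        P=W[mh]; r=cv2.minAreaRect(np.float32(P[:,:2])); print('flap',mm(r[0]),mm(r[1]),r[2])
        A=np.c_[P[:,:2],np.ones(len(P))]; print('flap plane',np.linalg.lstsq(A,P[:,2],rcond=None)[0])
        mw=((X>0.08)&(X<0.16)); mw[:190]=0;mw[245:]=0;mw[:,:148]=0;mw[:,215:]=0
        P=W[mw]; print('mug',mm(np.nanmin(P,0)),mm(np.nanmax(P,0)))
        # pale cartons
        mp=((R>120)&(G>120)&(B>100)); mp[:135]=0;mp[215:]=0;mp[:,:282]=0;mp[:,388:]=0
        k,l,s,_=cv2.connectedComponentsWithStats(mp.astype(np.uint8))
        for i in 1+np.argsort(-s[1:,4])[:2]:
            P=W[l==i]; r=cv2.minAreaRect(np.float32(P[:,:2])); print('pale',mm(r[0]),mm(r[1]),r[2],mm(np.nanmedian(P[:,2])))
```

```text
top cam [492.0, -14.0, 1008.0]
lid [ 318  142   31   63 1065] [646.0, -100.0, 114.0] [nan, nan] [0.0, 0.0] 0.0 zq [90.0, 114.0, 116.0]
flapTL [551.0, -30.0, 25.0]
flapTR [548.0, -170.0, 24.0]
flapBL [417.0, -29.0, 25.0]
flapBR [414.0, -165.0, 25.0]
left [615.0, -22.0, 114.0]
right [610.0, -176.0, 114.0]
tray [422.0, 214.0, 8.0]
mugin [570.0, 272.0, 16.0]
wt [454.0, -353.0, -0.0]
rim [326.0, 315.0, 2.0]
tray [ 156  185   97  132 8089] [437.0, 301.0] [206.0, 0.0] 9.194464683532715 [[335.0, 285.0], [335.0, 285.0], [538.0, 318.0], [538.0, 318.0]]
flap [480.0, -98.0] [149.0, 139.0] 88.38971710205078
flap plane [-0.0034  0.0016  0.0272]
mug [524.0, 179.0, 80.0] [604.0, 289.0, 112.0]
pale [646.0, -174.0] [53.0, 153.0] 78.80403900146484 114.0
pale [648.0, -17.0] [54.0, 158.0] 85.57731628417969 114.0
scene cam [964.0, -799.0, 507.0]
lid [ 270  230   84   35 1377] [660.0, -109.0, 114.0] [656.0, -100.0] [61.0, 135.0] 81.07181549072266 zq [112.0, 114.0, 116.0]
```

Run:
```python
from h import *
def mm(a): return np.round(np.array(a)*1000,1).tolist()
def world_rect(c,mk,z,t):
    v,u=np.nonzero(mk); 
    P=np.array([ray(c,a,b,z)[:2] for a,b in zip(u,v)],np.float32); r=cv2.minAreaRect(P)
    print(t,len(P),mm(r[0]),mm(r[1]),round(r[2],2),mm(cv2.boxPoints(r)))
c=dict(np.load('pics/top1.npz')); W=cloud(c); R,G,B=[c['pixels'][...,i].astype(int) for i in range(3)]
def big(m,box):
    z=np.zeros(m.shape,np.uint8); a,b,d,e=box; z[b:e,a:d]=m[b:e,a:d]
    k,l,s,_=cv2.connectedComponentsWithStats(z); return l==1+s[1:,4].argmax()
world_rect(c,big((B>R+12)&(R<50),(300,130,370,220)),.114,'lid')
S=c['pixels'].max(2).astype(int)-c['pixels'].min(2)
world_rect(c,big((R>B+35),(290,222,375,300)),.025,'flap')
mt=big((R>B+22)&(R<150),(140,180,262,335)); world_rect(c,mt,.02,'tray rim')
world_rect(c,big((R+G+B>380),(282,135,320,222)),.114,'paleL'); world_rect(c,big((R+G+B>380),(349,135,388,222)),.114,'paleR')
P=W[250:315,175:230].reshape(-1,3); print('tray floor z',mm(np.nanpercentile(P[:,2],[10,50,90])))
s=dict(np.load('pics/scene1.npz')); R,G,B=[s['pixels'][...,i].astype(int) for i in range(3)]
m=big((B>R+12)&(R<60),(255,220,365,275))
for z in(.10,.106,.112,.118): world_rect(s,m,z,'scene lid z%.3f'%z)
```

```text
lid 1065 [649.4, -98.2] [64.0, 134.7] 87.81 [[580.9000244140625, -127.5999984741211], [715.4000244140625, -132.6999969482422], [717.9000244140625, -68.80000305175781], [583.2999877929688, -63.70000076293945]]
flap 3954 [479.0, -97.4] [148.0, 140.8] 88.39 [[406.5, -169.39999389648438], [547.2999877929688, -173.3000030517578], [551.4000244140625, -25.399999618530273], [410.70001220703125, -21.5]]
tray rim 10058 [483.1, 213.4] [299.4, 219.7] 7.49 [[320.3999938964844, 302.79998779296875], [349.1000061035156, 85.0], [645.9000244140625, 124.0], [617.2000122070312, 341.8999938964844]]
paleL 1039 [637.4, -16.8] [51.9, 170.1] 85.58 [[550.5999755859375, -36.099998474121094], [720.2000122070312, -49.20000076293945], [724.2000122070312, 2.5], [554.5999755859375, 15.600000381469727]]
paleR 410 [671.9, -184.4] [47.1, 88.9] 87.42 [[626.4000244140625, -206.0], [715.2000122070312, -210.0], [717.4000244140625, -162.89999389648438], [628.5, -158.89999389648438]]
tray floor z [6.6, 8.9, 11.4]
scene lid z0.100 1377 [645.5, -84.5] [72.8, 141.8] 86.23 [[572.4000244140625, -116.0999984741211], [713.9000244140625, -125.4000015258789], [718.7000122070312, -52.79999923706055], [577.0999755859375, -43.5]]
scene lid z0.106 1377 [650.2, -95.0] [71.7, 139.8] 86.23 [[578.0999755859375, -126.19999694824219], [717.5999755859375, -135.39999389648438], [722.2999877929688, -63.79999923706055], [582.7999877929688, -54.599998474121094]]
scene lid z0.112 1377 [654.9, -105.5] [70.6, 137.7] 86.23 [[583.9000244140625, -136.3000030517578], [721.2999877929688, -145.3000030517578], [725.9000244140625, -74.80000305175781], [588.5, -65.80000305175781]]
scene lid z0.118 1377 [659.6, -116.1] [69.6, 135.6] 86.23 [[589.7000122070312, -146.3000030517578], [724.9000244140625, -155.1999969482422], [729.5, -85.80000305175781], [594.2000122070312, -76.9000015258789]]
```

Call:
carry_out --steps '[{"dx": 60,"dy": -39,"dz": -20,"rz": 0.05,"fingers": 1},{"dx": 110,"dy": -72,"dz": -20,"rz": 0.1,"fingers": 1},{"dx": 160,"dy": -104,"dz": -20,"rz": 0.16,"fingers": 1},{"dx": 210,"dy": -137,"dz": -20,"rz": 0.21,"fingers": 1},{"dx": 260,"dy": -170,"dz": -20,"rz": 0.26,"fingers": 1},{"dx": 310,"dy": -202,"dz": -20,"rz": 0.32,"fingers": 1},{"dx": 360,"dy": -235,"dz": -20,"rz": 0.37,"fingers": 1},{"dx": 410,"dy": -268,"dz": -20,"rz": 0.42,"fingers": 1},{"dx": 455,"dy": -297,"dz": -20,"rz": 0.46,"fingers": 1},{"dx": 497,"dy": -325,"dz": -20,"rz": 0.484,"fingers": 1},{"dx": 497,"dy": -325,"dz": -20,"rz": 0.484,"fingers": 1},{"dx": 497,"dy": -325,"dz": -20,"rz": 0.484,"fingers": 1}]'

```text
$.steps[0]: bad value
```

Run:
```python
from h import *
c=grab('wrist','wrist1.png'); np.savez('pics/wrist1.npz',**c)
T=np.linalg.inv(c['extrinsics']);print(T.round(3),status.get_obs()['eef_pos'],status.get_obs()['tool_rot'],status.get_obs()['ft_force'])
```

```text
[[ 0.434 -0.865 -0.253  0.357]
 [-0.901 -0.417 -0.121 -0.577]
 [-0.001  0.281 -0.96   0.373]
 [ 0.     0.     0.     1.   ]] [ 0.29282593 -0.60802187  0.23075408] [-1.79951845e+02 -2.27846153e-03  2.57140633e+01] [-0.06695827 -0.06289017  0.09213208]
```

View pics/wrist1.png

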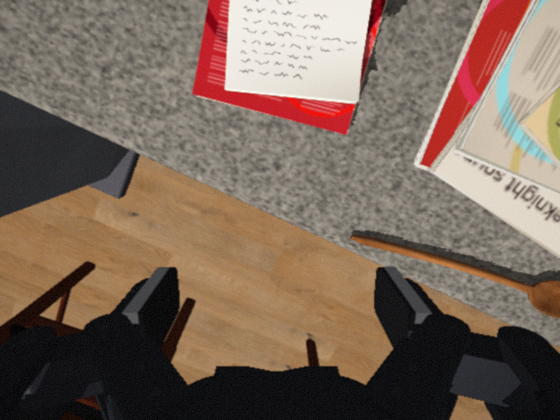

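The wrist view, taken before any motion, shows only the clipboard and the worktop edge, with the fingers at the bottom; image up is tool +x. The row was refused, so I'll give all the fields.

Call:
carry_out --steps '[{"dx": 50,"dy": -33,"dz": -20,"rx": 0,"ry": 0,"rz": 0.05,"fingers": 1},{"dx": 100,"dy": -65,"dz": -20,"rx": 0,"ry": 0,"rz": 0.1,"fingers": 1},{"dx": 150,"dy": -98,"dz": -20,"rx": 0,"ry": 0,"rz": 0.15,"fingers": 1},{"dx": 200,"dy": -131,"dz": -20,"rx": 0,"ry": 0,"rz": 0.2,"fingers": 1},{"dx": 250,"dy": -163,"dz": -20,"rx": 0,"ry": 0,"rz": 0.25,"fingers": 1},{"dx": 300,"dy": -196,"dz": -20,"rx": 0,"ry": 0,"rz": 0.3,"fingers": 1},{"dx": 350,"dy": -229,"dz": -20,"rx": 0,"ry": 0,"rz": 0.35,"fingers": 1},{"dx": 400,"dy": -262,"dz": -20,"rx": 0,"ry": 0,"rz": 0.4,"fingers": 1},{"dx": 450,"dy": -294,"dz": -20,"rx": 0,"ry": 0,"rz": 0.45,"fingers": 1},{"dx": 497,"dy": -325,"dz": -20,"rx": 0,"ry": 0,"rz": 0.484,"fingers": 1},{"dx": 497,"dy": -325,"dz": -20,"rx": 0,"ry": 0,"rz": 0.484,"fingers": 1},{"dx": 497,"dy": -325,"dz": -20,"rx": 0,"ry": 0,"rz": 0.484,"fingers": 1}]'

```text
clock: 1.65
eef_pos: [0.5994, -0.0998, 0.251]
tool_rot: [180.0, 0.0, -2.0]
ft_force: [0.7, -0.4, 0.4]
grip_width: 0.0
finger_force: 0.0
```

Run:
```python
from h import *
c=grab('wrist','wrist2.png'); np.savez('pics/wrist2.npz',**c)
T=np.linalg.inv(c['extrinsics']);print(T.round(3),status.get_obs()['eef_pos'],status.get_obs()['ft_force'])
W=cloud(c); np.save('pics/W2.npy',W)
for v in range(20,300,40): print(v,[(np.round(W[v,u]*1000).tolist()) for u in (120,200,280,360,440)])
```

```text
[[-0.035 -0.959 -0.281  0.67 ]
 [-0.999  0.033  0.01  -0.102]
 [ 0.     0.281 -0.96   0.393]
 [ 0.     0.     0.     1.   ]] [ 0.59926487 -0.10037586  0.25117749] [-0.20583101  0.90690174  1.40129445]
20 [[772.0, 60.0, -1.0], [769.0, -25.0, -0.0], [767.0, -109.0, -2.0], [763.0, -194.0, -1.0], [760.0, -279.0, 0.0]]
60 [[733.0, 67.0, -0.0], [713.0, -44.0, 112.0], [711.0, -106.0, 112.0], [709.0, -168.0, 113.0], [721.0, -283.0, 0.0]]
100 [[692.0, 73.0, 1.0], [684.0, -41.0, 112.0], [681.0, -105.0, 113.0], [679.0, -170.0, 113.0], [680.0, -287.0, -1.0]]
140 [[648.0, 81.0, -0.0], [652.0, -38.0, 112.0], [650.0, -104.0, 113.0], [648.0, -171.0, 111.0], [635.0, -292.0, -1.0]]
180 [[601.0, 89.0, -1.0], [618.0, -34.0, 111.0], [616.0, -103.0, 113.0], [614.0, -172.0, 113.0], [588.0, -297.0, -1.0]]
220 [[551.0, 97.0, -0.0], [583.0, -31.0, 113.0], [552.0, -102.0, 24.0], [578.0, -173.0, 113.0], [537.0, -303.0, -2.0]]
260 [[499.0, 104.0, 5.0], [493.0, 3.0, 0.0], [610.0, -102.0, 261.0], [486.0, -204.0, 0.0], [482.0, -308.0, -0.0]]
```

View pics/wrist2.png

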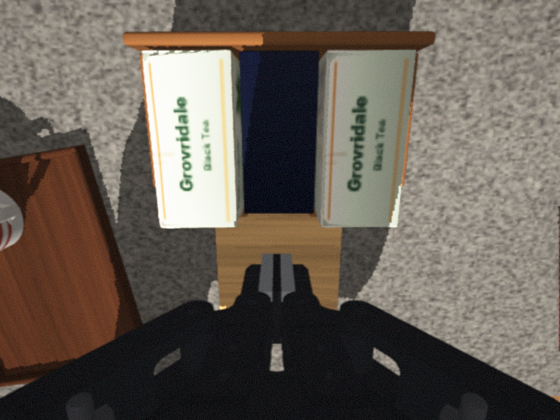

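The wrist view shows the lid between columns of about 241 and 318, rows 52 to 212, with the fingertips at (278,262) in line with it.

Run:
```python
from h import *
c=dict(np.load('pics/wrist2.npz')); R,G,B=[c['pixels'][...,i].astype(int) for i in range(3)]
m=(B>R+10)&(R<60); m[:48]=0;m[214:]=0;m[:,:225]=0;m[:,330:]=0
L=[];D=[]
for v in range(60,208,6):
    u=np.nonzero(m[v])[0]; a,b=ray(c,u.min(),v,.112),ray(c,u.max(),v,.112); D.append([(a[0]+b[0])/2,(a[1]+b[1])/2,a[1]-b[1]])
D=np.array(D);p=np.polyfit(D[:,0],D[:,1],1);print('centreline slope deg',np.degrees(p[0]),'y@.65',np.polyval(p,.65),'width',np.median(D[:,2]))
v=np.nonzero(m[:,280])[0];print('x ends',ray(c,280,v.max(),.112),ray(c,280,v.min(),.112))
# flap edges
f=(R>B+35)
D=[]
for v in range(230,262,4):
    u=np.nonzero(f[v,200:360])[0]+200; a,b=ray(c,u.min(),v,.024),ray(c,u.max(),v,.024);D.append([(a[0]+b[0])/2,(a[1]+b[1])/2,a[1]-b[1]])
D=np.array(D);p=np.polyfit(D[:,0],D[:,1],1);print('flap',np.degrees(p[0]),D.round(4)[::3].tolist())
```

```text
centreline slope deg -1.7464623444155998 y@.65 -0.10306337849552022 width 0.06004525129090793
x ends [ 0.58838171 -0.10250795  0.112     ] [ 0.71679515 -0.10654806  0.112     ]
flap -1.4978769779935646 [[0.5394, -0.0996, 0.1488], [0.5242, -0.0991, 0.1481], [0.5087, -0.0991, 0.1485]]
```

Call:
carry_out --steps '[{"dx": 56,"dy": 1,"dz": 30,"rx": 0,"ry": 0,"rz": -0.0044,"fingers": 1},{"dx": 56,"dy": 1,"dz": 80,"rx": 0,"ry": 0,"rz": -0.0044,"fingers": 1},{"dx": 56,"dy": 1,"dz": 112,"rx": 0,"ry": 0,"rz": -0.0044,"fingers": 1},{"dx": 56,"dy": 1,"dz": 128,"rx": 0,"ry": 0,"rz": -0.0044,"fingers": 1},{"dx": 56,"dy": 1,"dz": 131,"rx": 0,"ry": 0,"rz": -0.0044,"fingers": 1},{"dx": 56,"dy": 1,"dz": 131,"rx": 0,"ry": 0,"rz": -0.0044,"fingers": 1},{"dx": 56,"dy": 1,"dz": 131,"rx": 0,"ry": 0,"rz": -0.0044,"fingers": 1}]'

```text
clock: 2.58
eef_pos: [0.656, -0.1029, 0.1219]
tool_rot: [180.0, -0.1, -1.8]
ft_force: [0.8, 0.5, 0.5]
grip_width: -0.001
finger_force: 0.0
```

Call:
carry_out --steps '[{"dx": 0,"dy": 0,"dz": 1,"rx": 0,"ry": 0,"rz": 0,"fingers": 1},{"dx": 0,"dy": 0,"dz": 2,"rx": 0,"ry": 0,"rz": 0,"fingers": 1},{"dx": 0,"dy": 0,"dz": 2,"rx": 0,"ry": 0,"rz": 0,"fingers": 1},{"dx": 0,"dy": 0,"dz": 2,"rx": 0,"ry": 0,"rz": 0,"fingers": 1}]'

```text
clock: 3.08
eef_pos: [0.6555, -0.1027, 0.1183]
tool_rot: [-180.0, 0.0, -1.8]
ft_force: [0.7, 0.3, -0.5]
grip_width: 0.004
finger_force: 0.0
```

Call:
carry_out --steps '[{"dx": 0,"dy": 0,"dz": 0.7,"rx": 0,"ry": 0,"rz": 0,"fingers": 1},{"dx": 0,"dy": 0,"dz": 1.4,"rx": 0,"ry": 0,"rz": 0,"fingers": 1},{"dx": 0,"dy": 0,"dz": 1.4,"rx": 0,"ry": 0,"rz": 0,"fingers": 1}]'

```text
clock: 3.45
eef_pos: [0.6555, -0.1027, 0.1168]
tool_rot: [-180.0, 0.0, -1.8]
ft_force: [-0.4, 0.2, 0.3]
grip_width: 0.001
finger_force: 0.0
```

Call:
carry_out --steps '[{"dx": 0,"dy": 0,"dz": 0.7,"rx": 0,"ry": 0,"rz": 0,"fingers": 1},{"dx": 0,"dy": 0,"dz": 1.4,"rx": 0,"ry": 0,"rz": 0,"fingers": 1},{"dx": 0,"dy": 0,"dz": 1.4,"rx": 0,"ry": 0,"rz": 0,"fingers": 1}]'

```text
clock: 3.82
eef_pos: [0.6556, -0.1027, 0.1154]
tool_rot: [180.0, 0.0, -1.8]
ft_force: [-0.7, 0.3, 0.3]
grip_width: 0.002
finger_force: 0.0
```

Call:
carry_out --steps '[{"dx": 0,"dy": 0,"dz": 0.7,"rx": 0,"ry": 0,"rz": 0,"fingers": 1},{"dx": 0,"dy": 0,"dz": 1.4,"rx": 0,"ry": 0,"rz": 0,"fingers": 1},{"dx": 0,"dy": 0,"dz": 1.4,"rx": 0,"ry": 0,"rz": 0,"fingers": 1}]'

```text
clock: 4.2
eef_pos: [0.6555, -0.1027, 0.114]
tool_rot: [-180.0, 0.0, -1.8]
ft_force: [-0.8, 0.4, -0.3]
grip_width: 0.002
finger_force: 0.0
```

Call:
carry_out --steps '[{"dx": 0,"dy": 0,"dz": 0.7,"rx": 0,"ry": 0,"rz": 0,"fingers": 1},{"dx": 0,"dy": 0,"dz": 1.3,"rx": 0,"ry": 0,"rz": 0,"fingers": 1},{"dx": 0,"dy": 0,"dz": 1.3,"rx": 0,"ry": 0,"rz": 0,"fingers": 1}]'

```text
clock: 4.58
eef_pos: [0.6556, -0.1027, 0.113]
tool_rot: [-180.0, -0.0, -1.8]
ft_force: [-0.7, 1.0, 1.6]
grip_width: -0.003
finger_force: 0.9
```

Call:
carry_out --steps '[{"dx": 0,"dy": 0,"dz": 0.4,"rx": 0,"ry": 0,"rz": 0,"fingers": 1},{"dx": 0,"dy": 0,"dz": 0.7,"rx": 0,"ry": 0,"rz": 0,"fingers": 1},{"dx": 0,"dy": 0,"dz": 0.7,"rx": 0,"ry": 0,"rz": 0,"fingers": 1}]'

```text
clock: 4.95
eef_pos: [0.6556, -0.1027, 0.1125]
tool_rot: [180.0, -0.0, -1.8]
ft_force: [-2.6, 0.9, 6.2]
grip_width: 0.0
finger_force: 2.7
```

Call:
carry_out --steps '[{"dx": 0,"dy": 0,"dz": 0.35,"rx": 0,"ry": 0,"rz": 0,"fingers": 1},{"dx": 0,"dy": 0,"dz": 0.35,"rx": 0,"ry": 0,"rz": 0,"fingers": 1},{"dx": -2,"dy": 0,"dz": 0.35,"rx": 0,"ry": 0,"rz": 0,"fingers": 1},{"dx": -5,"dy": 0,"dz": 0.35,"rx": 0,"ry": 0,"rz": 0,"fingers": 1},{"dx": -8,"dy": 0,"dz": 0.35,"rx": 0,"ry": 0,"rz": 0,"fingers": 1}]'

```text
clock: 5.58
eef_pos: [0.6482, -0.1025, 0.1125]
tool_rot: [180.0, -0.1, -1.8]
ft_force: [3.6, -0.1, 6.1]
grip_width: -0.004
finger_force: 2.6
```

Call:
carry_out --steps '[{"dx": 0,"dy": 0,"dz": 0.2,"rx": 0,"ry": 0,"rz": 0,"fingers": 1},{"dx": 0,"dy": 0,"dz": 0.35,"rx": 0,"ry": 0,"rz": 0,"fingers": 1},{"dx": -2,"dy": 0,"dz": 0.35,"rx": 0,"ry": 0,"rz": 0,"fingers": 1},{"dx": -5,"dy": 0,"dz": 0.35,"rx": 0,"ry": 0,"rz": 0,"fingers": 1},{"dx": -8,"dy": 0,"dz": 0.35,"rx": 0,"ry": 0,"rz": 0,"fingers": 1}]'

```text
clock: 6.2
eef_pos: [0.6404, -0.1023, 0.1124]
tool_rot: [180.0, -0.2, -1.8]
ft_force: [3.1, 0.2, 5.7]
grip_width: -0.004
finger_force: 3.2
```

```bash
cat >> h.py <<'E'
def front():
    "front edge of blue lid from wrist view, and the force averaged over three frames"
    F=[]
    for _ in range(3): c=grab('wrist'); F.append(status.get_obs()['ft_force'])
    R,G,B=[c['pixels'][...,i].astype(int) for i in range(3)]
    z=status.get_obs()['eef_pos'][2]
    m=(B>R+10)&(R<60); xs=[]
    for u in (252,256,302,306):
        v=np.nonzero(m[:400,u])[0]; xs.append((u,v.min(),v.max(),ray(c,u,v.max(),z)[0].round(4),ray(c,u,v.min(),z)[0].round(4)))
    print(status.get_obs()['eef_pos'].round(4),'F',np.mean(F,0).round(1)); [print(*x) for x in xs]
    return c
E
python3 - <<'E'
from h import *
c=front(); cv2.imwrite('pics/w3.png',c['pixels'][...,::-1])
E
```

```text
[ 0.6401 -0.1023  0.1123] F [ 2.  -0.4  6.6]
252 125 262 0.6451 0.7072
256 125 263 0.6445 0.7071
302 127 263 0.6439 0.7057
306 128 266 0.6423 0.7052
```

View pics/w3.png

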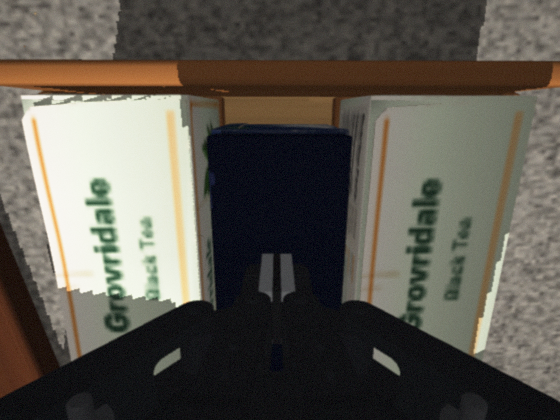

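The picture shows the carton drawn off the back wall, with its back edge at row ~126 and the gap floor visible above it, and the pale cartons unmoved. I'll press slightly harder and go on.

Call:
carry_out --steps '[{"dx": 0,"dy": 0,"dz": 0.3,"rx": 0,"ry": 0,"rz": 0,"fingers": 1},{"dx": -2,"dy": 0,"dz": 0.3,"rx": 0,"ry": 0,"rz": 0,"fingers": 1},{"dx": -5,"dy": 0,"dz": 0.3,"rx": 0,"ry": 0,"rz": 0,"fingers": 1},{"dx": -8,"dy": 0,"dz": 0.3,"rx": 0,"ry": 0,"rz": 0,"fingers": 1},{"dx": -12,"dy": 0,"dz": 0.3,"rx": 0,"ry": 0,"rz": 0,"fingers": 1},{"dx": -15,"dy": 0,"dz": 0.3,"rx": 0,"ry": 0,"rz": 0,"fingers": 1}]'

```text
clock: 7.1
eef_pos: [0.6255, -0.1018, 0.1123]
tool_rot: [180.0, -0.2, -1.8]
ft_force: [4.1, -0.0, 7.8]
grip_width: 0.001
finger_force: 3.6
```

```bash
python3 -c "
from h import *
front()"
```

```text
[ 0.6252 -0.1018  0.1122] F [ 1.1 -0.1  7.7]
252 125 305 0.6074 0.6922
256 125 366 0.5715 0.6922
302 127 375 0.5651 0.6908
306 128 266 0.6274 0.6903
```

Call:
carry_out --steps '[{"dx": -2,"dy": 0,"dz": 0,"rx": 0,"ry": 0,"rz": 0,"fingers": 1},{"dx": -5,"dy": 0,"dz": 0,"rx": 0,"ry": 0,"rz": 0,"fingers": 1},{"dx": -8,"dy": 0,"dz": 0,"rx": 0,"ry": 0,"rz": 0,"fingers": 1},{"dx": -12,"dy": 0,"dz": 0,"rx": 0,"ry": 0,"rz": 0,"fingers": 1}]'

```text
clock: 7.75
eef_pos: [0.6135, -0.1015, 0.1122]
tool_rot: [180.0, -0.2, -1.8]
ft_force: [3.8, -1.0, 7.8]
grip_width: 0.001
finger_force: 3.7
```

```bash
python3 -c "
from h import *
front()"
```

```text
[ 0.6131 -0.1015  0.1121] F [ 1.1 -0.3  7.3]
252 125 261 0.6186 0.6802
256 125 261 0.6186 0.6801
302 127 263 0.6169 0.6787
306 127 267 0.6148 0.6787
```

Call:
carry_out --steps '[{"dx": -2,"dy": 0,"dz": 0.1,"rx": 0,"ry": 0,"rz": 0,"fingers": 1},{"dx": -5,"dy": 0,"dz": 0.1,"rx": 0,"ry": 0,"rz": 0,"fingers": 1},{"dx": -8,"dy": 0,"dz": 0.1,"rx": 0,"ry": 0,"rz": 0,"fingers": 1},{"dx": -12,"dy": 0,"dz": 0.1,"rx": 0,"ry": 0,"rz": 0,"fingers": 1}]'

```text
clock: 8.4
eef_pos: [0.6015, -0.1011, 0.1122]
tool_rot: [180.0, -0.2, -1.8]
ft_force: [4.6, -0.4, 7.5]
grip_width: -0.005
finger_force: 3.8
```

```bash
python3 -c "
from h import *
front()"
```

```text
[ 0.6012 -0.1011  0.1121] F [ 1.2 -0.   8. ]
252 125 349 0.558 0.6682
256 125 262 0.6061 0.6682
302 127 382 0.5366 0.6668
306 127 266 0.6034 0.6667
```

Call:
carry_out --steps '[{"dx": -2,"dy": 0,"dz": 0,"rx": 0,"ry": 0,"rz": 0,"fingers": 1},{"dx": -5,"dy": 0,"dz": 0,"rx": 0,"ry": 0,"rz": 0,"fingers": 1},{"dx": -9,"dy": 0,"dz": 0,"rx": 0,"ry": 0,"rz": 0,"fingers": 1},{"dx": -13,"dy": 0,"dz": 0,"rx": 0,"ry": 0,"rz": 0,"fingers": 1}]'

```text
clock: 9.05
eef_pos: [0.5886, -0.1007, 0.1123]
tool_rot: [180.0, -0.2, -1.8]
ft_force: [4.1, 0.7, 8.0]
grip_width: -0.0
finger_force: 4.1
```

```bash
python3 -c "
from h import *
front()"
```

```text
[ 0.5884 -0.1007  0.1122] F [ 3.2 -0.1  7.6]
252 125 262 0.5933 0.6554
256 125 262 0.5933 0.6553
302 127 271 0.588 0.6539
306 127 376 0.5276 0.6539
```

Call:
carry_out --steps '[{"dx": -2,"dy": 0,"dz": 0.05,"rx": 0,"ry": 0,"rz": 0,"fingers": 1},{"dx": -5,"dy": 0,"dz": 0.05,"rx": 0,"ry": 0,"rz": 0,"fingers": 1},{"dx": -9,"dy": 0,"dz": 0.05,"rx": 0,"ry": 0,"rz": 0,"fingers": 1},{"dx": -13,"dy": 0,"dz": 0.05,"rx": 0,"ry": 0,"rz": 0,"fingers": 1}]'

```text
clock: 9.7
eef_pos: [0.5757, -0.1003, 0.1124]
tool_rot: [180.0, -0.2, -1.8]
ft_force: [4.0, 0.4, 7.7]
grip_width: 0.004
finger_force: 4.3
```

```bash
python3 -c "
from h import *
front()"
```

```text
[ 0.5755 -0.1003  0.1122] F [ 2.7 -0.1  9. ]
252 124 292 0.5647 0.6428
256 123 385 0.5097 0.6432
302 126 262 0.5797 0.6414
306 126 267 0.577 0.6413
```

Call:
carry_out --steps '[{"dx": -2,"dy": 0,"dz": -0.1,"rx": 0,"ry": 0,"rz": 0,"fingers": 1},{"dx": -5,"dy": 0,"dz": -0.1,"rx": 0,"ry": 0,"rz": 0,"fingers": 1},{"dx": -8,"dy": 0,"dz": -0.1,"rx": 0,"ry": 0,"rz": 0,"fingers": 1},{"dx": -12,"dy": 0,"dz": -0.1,"rx": 0,"ry": 0,"rz": 0,"fingers": 1}]'

```text
clock: 10.35
eef_pos: [0.5636, -0.1, 0.1122]
tool_rot: [180.0, -0.2, -1.8]
ft_force: [4.2, -0.5, 7.2]
grip_width: -0.0
finger_force: 3.8
```

```bash
python3 -c "
from h import *
front()"
```

```text
[ 0.5633 -0.0999  0.1121] F [1.8 0.1 7.3]
252 124 262 0.5683 0.6307
256 124 262 0.5682 0.6307
302 126 264 0.5665 0.6293
306 127 264 0.5664 0.6288
```

Call:
carry_out --steps '[{"dx": -2,"dy": 0,"dz": 0.1,"rx": 0,"ry": 0,"rz": 0,"fingers": 1},{"dx": -5,"dy": 0,"dz": 0.15,"rx": 0,"ry": 0,"rz": 0,"fingers": 1},{"dx": -9,"dy": 0,"dz": 0.15,"rx": 0,"ry": 0,"rz": 0,"fingers": 1},{"dx": -13,"dy": 0,"dz": 0.15,"rx": 0,"ry": 0,"rz": 0,"fingers": 1}]'

```text
clock: 11.0
eef_pos: [0.5506, -0.0996, 0.1121]
tool_rot: [180.0, -0.2, -1.8]
ft_force: [4.2, 0.6, 7.6]
grip_width: 0.005
finger_force: 3.8
```

```bash
python3 -c "
from h import *
front()"
```

```text
[ 0.5502 -0.0996  0.112 ] F [1.6 0.1 7.4]
252 124 261 0.5557 0.6177
256 124 263 0.5547 0.6176
302 127 326 0.5198 0.6158
306 127 265 0.5529 0.6158
```

Call:
carry_out --steps '[{"dx": -2,"dy": 0,"dz": 0.15,"rx": 0,"ry": 0,"rz": 0,"fingers": 1},{"dx": -5,"dy": 0,"dz": 0.15,"rx": 0,"ry": 0,"rz": 0,"fingers": 1},{"dx": -9,"dy": 0,"dz": 0.15,"rx": 0,"ry": 0,"rz": 0,"fingers": 1},{"dx": -13,"dy": 0,"dz": 0.15,"rx": 0,"ry": 0,"rz": 0,"fingers": 1}]'

```text
clock: 11.65
eef_pos: [0.5376, -0.0992, 0.112]
tool_rot: [180.0, -0.2, -1.8]
ft_force: [4.8, 0.5, 7.4]
grip_width: 0.003
finger_force: 3.9
```

```bash
python3 -c "
from h import *
front()"
```

```text
[ 0.5372 -0.0992  0.1118] F [ 1.8 -0.5  8.3]
252 124 263 0.5417 0.6047
256 124 263 0.5417 0.6046
302 127 262 0.5415 0.6028
306 126 355 0.4896 0.6032
```

Call:
carry_out --steps '[{"dx": -2,"dy": 0,"dz": 0.1,"rx": 0,"ry": 0,"rz": 0,"fingers": 1},{"dx": -5,"dy": 0,"dz": 0.1,"rx": 0,"ry": 0,"rz": 0,"fingers": 1},{"dx": -9,"dy": 0,"dz": 0.1,"rx": 0,"ry": 0,"rz": 0,"fingers": 1},{"dx": -13,"dy": 0,"dz": 0.1,"rx": 0,"ry": 0,"rz": 0,"fingers": 1}]'

```text
clock: 12.3
eef_pos: [0.5246, -0.0988, 0.1119]
tool_rot: [180.0, -0.2, -1.8]
ft_force: [4.7, -0.4, 7.7]
grip_width: -0.002
finger_force: 4.0
```

```bash
python3 -c "
from h import *
front()"
```

```text
[ 0.5242 -0.0988  0.1117] F [ 1.2 -0.3  8.4]
252 125 261 0.5298 0.5913
256 125 263 0.5287 0.5913
302 127 262 0.5285 0.5899
306 127 264 0.5274 0.5898
```

Call:
carry_out --steps '[{"dx": -2,"dy": 0,"dz": 0.05,"rx": 0,"ry": 0,"rz": 0,"fingers": 1},{"dx": -5,"dy": 0,"dz": 0.05,"rx": 0,"ry": 0,"rz": 0,"fingers": 1},{"dx": -9,"dy": 0,"dz": 0.05,"rx": 0,"ry": 0,"rz": 0,"fingers": 1},{"dx": -14,"dy": 0,"dz": 0.05,"rx": 0,"ry": 0,"rz": 0,"fingers": 1},{"dx": -18,"dy": 0,"dz": 0.05,"rx": 0,"ry": 0,"rz": 0,"fingers": 1}]'

```text
clock: 13.08
eef_pos: [0.5066, -0.0982, 0.1118]
tool_rot: [180.0, -0.2, -1.8]
ft_force: [3.8, -0.0, 9.4]
grip_width: -0.003
finger_force: 4.0
```

```bash
python3 -c "
from h import *
front()"
```

```text
[ 0.5063 -0.0982  0.1117] F [ 1.3 -0.5  8.6]
252 125 263 0.5107 0.5733
256 125 263 0.5107 0.5732
302 127 366 0.4519 0.5718
306 127 265 0.5089 0.5718
```

Call:
carry_out --steps '[{"dx": -2,"dy": 0,"dz": 0,"rx": 0,"ry": 0,"rz": 0,"fingers": 1},{"dx": -5,"dy": 0,"dz": 0,"rx": 0,"ry": 0,"rz": 0,"fingers": 1},{"dx": -9,"dy": 0,"dz": 0,"rx": 0,"ry": 0,"rz": 0,"fingers": 1},{"dx": -14,"dy": 0,"dz": 0,"rx": 0,"ry": 0,"rz": 0,"fingers": 1},{"dx": -18,"dy": 0,"dz": 0,"rx": 0,"ry": 0,"rz": 0,"fingers": 1},{"dx": -22,"dy": 0,"dz": 0,"rx": 0,"ry": 0,"rz": 0,"fingers": 1}]'

```text
clock: 13.98
eef_pos: [0.4843, -0.0975, 0.1115]
tool_rot: [180.0, -0.1, -1.8]
ft_force: [3.7, 0.9, 6.0]
grip_width: -0.0
finger_force: 3.1
```

Run:
```python
from h import *
front()
c=grab('top'); cv2.imwrite('pics/t2.png',cv2.resize(c['pixels'][120:340,130:400,::-1],None,fx=2.5,fy=2.5)); np.savez('pics/t2.npz',**c)
```

```text
[ 0.484  -0.0975  0.1114] F [-0.2  0.3  6.8]
252 125 263 0.4885 0.5511
256 125 262 0.489 0.551
302 126 264 0.4873 0.55
306 126 265 0.4867 0.55
```

View pics/t2.png

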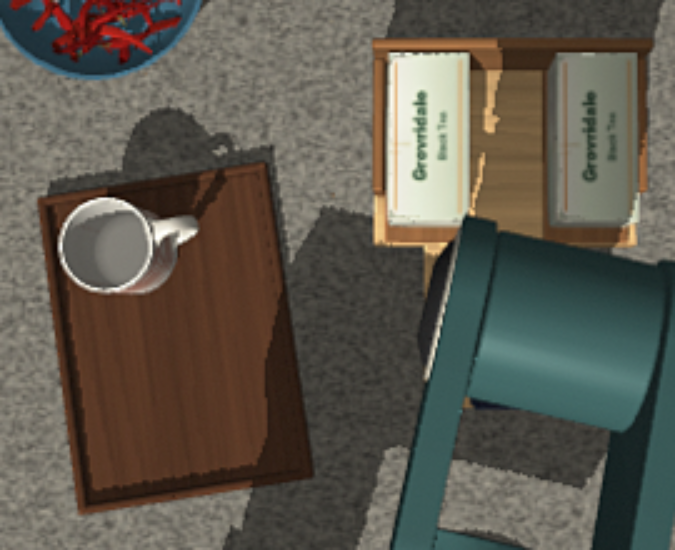

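The top view shows the pale cartons and the mug unmoved, with the carton drawn clear under the arm. I'll lift off, open and check where it stands.

Call:
carry_out --steps '[{"dx": 0,"dy": 0,"dz": -8,"rx": 0,"ry": 0,"rz": 0,"fingers": 1},{"dx": 0,"dy": 0,"dz": -35,"rx": 0,"ry": 0,"rz": 0,"fingers": 1},{"dx": 0,"dy": 0,"dz": -75,"rx": 0,"ry": 0,"rz": 0,"fingers": 0},{"dx": 0,"dy": 0,"dz": -100,"rx": 0,"ry": 0,"rz": 0,"fingers": 0},{"dx": 0,"dy": 0,"dz": -110,"rx": 0,"ry": 0,"rz": 0,"fingers": 0},{"dx": 0,"dy": 0,"dz": -110,"rx": 0,"ry": 0,"rz": 0,"fingers": 0},{"dx": 0,"dy": 0,"dz": -110,"rx": 0,"ry": 0,"rz": 0,"fingers": 0},{"dx": 0,"dy": 0,"dz": -110,"rx": 0,"ry": 0,"rz": 0,"fingers": 0}]'

```text
clock: 15.18
eef_pos: [0.4834, -0.0973, 0.2196]
tool_rot: [-180.0, 0.1, -1.8]
ft_force: [-0.1, -0.1, 0.5]
grip_width: 1.0
finger_force: 0.0
```

Run:
```python
from h import *
c=grab('wrist','w4.png'); o=status.get_obs(); print(o['eef_pos'],o['tool_rot'],o['grip_width'],o['ft_force'])
R,G,B=[c['pixels'][...,i].astype(int) for i in range(3)]
m=((B>R+10)&(R<60)).astype(np.uint8)
k,l,s,_=cv2.connectedComponentsWithStats(m);i=1+s[1:,4].argmax();print(s[i]); mk=l==i
D=[]
for v in range(s[i][1]+8,s[i][1]+s[i][3]-8,5):
    u=np.nonzero(mk[v])[0]; a,b=ray(c,u.min(),v,.1115),ray(c,u.max(),v,.1115); D.append([(a[0]+b[0])/2,(a[1]+b[1])/2,a[1]-b[1]])
D=np.array(D);print(D.round(4)); p=np.polyfit(D[:,0],D[:,1],1);print(np.degrees(p[0]),np.polyval(p,.484))
for u in (265,280,290): v=np.nonzero(mk[:,u])[0];print(u,v.min(),v.max(),ray(c,u,v.max(),.1115),ray(c,u,v.min(),.1115))
```

```text
[ 0.48344458 -0.09735035  0.2198141 ] [-1.79985925e+02  6.47935231e-02 -1.76742096e+00] 1.001789511847246 [ 0.05229597  1.07082908 -0.40224228]
[  238   121    81   165 12464]
[[ 0.544  -0.1001  0.0587]
 [ 0.5404 -0.1     0.0589]
 [ 0.5368 -0.0995  0.0585]
 [ 0.5332 -0.0998  0.0594]
 [ 0.5295 -0.0997  0.0582]
 [ 0.5258 -0.0996  0.0584]
 [ 0.5221 -0.0995  0.0587]
 [ 0.5183 -0.0994  0.0589]
 [ 0.5145 -0.0993  0.0592]
 [ 0.5107 -0.0988  0.0587]
 [ 0.5069 -0.0987  0.0589]
 [ 0.5029 -0.0989  0.0584]
 [ 0.499  -0.0988  0.0587]
 [ 0.4951 -0.0987  0.0589]
 [ 0.4911 -0.0982  0.0584]
 [ 0.487  -0.0981  0.0587]
 [ 0.483  -0.0979  0.0589]
 [ 0.4789 -0.0982  0.0584]
 [ 0.4747 -0.0981  0.0587]
 [ 0.4705 -0.0976  0.0581]
 [ 0.4663 -0.0974  0.0584]
 [ 0.4621 -0.0973  0.0587]
 [ 0.4578 -0.0976  0.0581]
 [ 0.4534 -0.0975  0.0584]
 [ 0.4491 -0.0973  0.0587]
 [ 0.4447 -0.0972  0.0589]
 [ 0.4402 -0.0971  0.0592]
 [ 0.4357 -0.0969  0.0595]
 [ 0.4312 -0.0968  0.0598]
 [ 0.4266 -0.0962  0.0592]]
-1.7182722515665396 -0.09822814554087111
265 121 285 [ 0.41669702 -0.08541249  0.1115    ] [ 0.54996686 -0.09082294  0.1115    ]
280 121 285 [ 0.41630804 -0.09805109  0.1115    ] [ 0.54962876 -0.10175754  0.1115    ]
290 121 285 [ 0.41604873 -0.10647664  0.1115    ] [ 0.54940337 -0.10904713  0.1115    ]
```

View pics/w4.png

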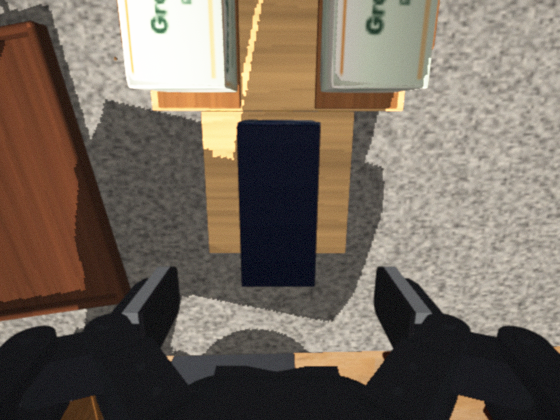

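The wrist view shows the carton centred below the gripper, columns 238–318 and rows 121–286, with its sides clear of the open fingers.

Call:
carry_out --steps '[{"dx": 0,"dy": 0.5,"dz": 40,"rx": 0,"ry": 0,"rz": 0,"fingers": 0},{"dx": 0,"dy": 0.5,"dz": 80,"rx": 0,"ry": 0,"rz": 0,"fingers": 0},{"dx": 0,"dy": 0.5,"dz": 110,"rx": 0,"ry": 0,"rz": 0,"fingers": 0},{"dx": 0,"dy": 0.5,"dz": 130,"rx": 0,"ry": 0,"rz": 0,"fingers": 0},{"dx": 0,"dy": 0.5,"dz": 145,"rx": 0,"ry": 0,"rz": 0,"fingers": 0},{"dx": 0,"dy": 0.5,"dz": 155,"rx": 0,"ry": 0,"rz": 0,"fingers": 0},{"dx": 0,"dy": 0.5,"dz": 161,"rx": 0,"ry": 0,"rz": 0,"fingers": 0},{"dx": 0,"dy": 0.5,"dz": 161,"rx": 0,"ry": 0,"rz": 0,"fingers": 0}]' --grip_force 35

```text
clock: 16.23
eef_pos: [0.4837, -0.0979, 0.0597]
tool_rot: [-180.0, -0.0, -1.8]
ft_force: [0.3, 0.1, -0.8]
grip_width: 0.997
finger_force: 0.0
```

Call:
carry_out --steps '[{"dx": 0,"dy": 0,"dz": 0,"rx": 0,"ry": 0,"rz": 0,"fingers": 0.1},{"dx": 0,"dy": 0,"dz": 0,"rx": 0,"ry": 0,"rz": 0,"fingers": 0.2},{"dx": 0,"dy": 0,"dz": 0,"rx": 0,"ry": 0,"rz": 0,"fingers": 0.5},{"dx": 0,"dy": 0,"dz": 0,"rx": 0,"ry": 0,"rz": 0,"fingers": 1},{"dx": 0,"dy": 0,"dz": 0,"rx": 0,"ry": 0,"rz": 0,"fingers": 1},{"dx": 0,"dy": 0,"dz": 0,"rx": 0,"ry": 0,"rz": 0,"fingers": 1},{"dx": 0,"dy": 0,"dz": -10,"rx": 0,"ry": 0,"rz": 0,"fingers": 1},{"dx": 0,"dy": 0,"dz": -20,"rx": 0,"ry": 0,"rz": 0,"fingers": 1},{"dx": 0,"dy": 0,"dz": -20,"rx": 0,"ry": 0,"rz": 0,"fingers": 1}]' --grip_force 35

```text
clock: 17.35
eef_pos: [0.484, -0.098, 0.0806]
tool_rot: [180.0, -0.1, -1.8]
ft_force: [-0.0, -0.6, -5.3]
grip_width: 0.803
finger_force: 43.3
```

Call:
carry_out --steps '[{"dx": 0,"dy": 0,"dz": -15,"rx": 0,"ry": 0,"rz": 0,"fingers": 1},{"dx": -5,"dy": -5,"dz": -30,"rx": 0,"ry": 0,"rz": 0,"fingers": 1},{"dx": -15,"dy": -20,"dz": -35,"rx": 0,"ry": 0,"rz": 0,"fingers": 1},{"dx": -30,"dy": -45,"dz": -35,"rx": 0,"ry": 0,"rz": -0.02,"fingers": 1},{"dx": -45,"dy": -75,"dz": -35,"rx": 0,"ry": 0,"rz": -0.04,"fingers": 1},{"dx": -60,"dy": -105,"dz": -35,"rx": 0,"ry": 0,"rz": -0.06,"fingers": 1},{"dx": -70,"dy": -140,"dz": -35,"rx": 0,"ry": 0,"rz": -0.08,"fingers": 1},{"dx": -70,"dy": -175,"dz": -35,"rx": 0,"ry": 0,"rz": -0.1,"fingers": 1},{"dx": -70,"dy": -210,"dz": -35,"rx": 0,"ry": 0,"rz": -0.12,"fingers": 1},{"dx": -70,"dy": -240,"dz": -35,"rx": 0,"ry": 0,"rz": -0.14,"fingers": 1},{"dx": -70,"dy": -265,"dz": -35,"rx": 0,"ry": 0,"rz": -0.15,"fingers": 1},{"dx": -70,"dy": -285,"dz": -35,"rx": 0,"ry": 0,"rz": -0.162,"fingers": 1},{"dx": -70,"dy": -298,"dz": -35,"rx": 0,"ry": 0,"rz": -0.162,"fingers": 1},{"dx": -70,"dy": -301,"dz": -35,"rx": 0,"ry": 0,"rz": -0.162,"fingers": 1},{"dx": -70,"dy": -301,"dz": -35,"rx": 0,"ry": 0,"rz": -0.162,"fingers": 1},{"dx": -70,"dy": -301,"dz": -35,"rx": 0,"ry": 0,"rz": -0.162,"fingers": 1}]'

```text
clock: 19.35
eef_pos: [0.4229, 0.2046, 0.1146]
tool_rot: [180.0, -0.0, 7.5]
ft_force: [-0.4, -0.0, -5.6]
grip_width: 0.805
finger_force: 43.1
```

Run:
```python
from h import *
c=grab('wrist','w5.png'); W=cloud(c); F=[status.get_obs()['ft_force']]
for _ in range(2): grab('top'); F.append(status.get_obs()['ft_force'])
print('F',np.mean(F,0).round(2))
R,G,B=[c['pixels'][...,i].astype(int) for i in range(3)]
m=(R>B+18)&(R<120)&(abs(W[...,2])<.02)&(abs(W[...,0]-.48)<.12)&(abs(W[...,1]-.213)<.08)
print(m.sum(),np.nanmedian(W[m][:,2]))
```

```text
F [-0.31 -0.23 -4.84]
15746 0.007479739132643187
```

View pics/w5.png

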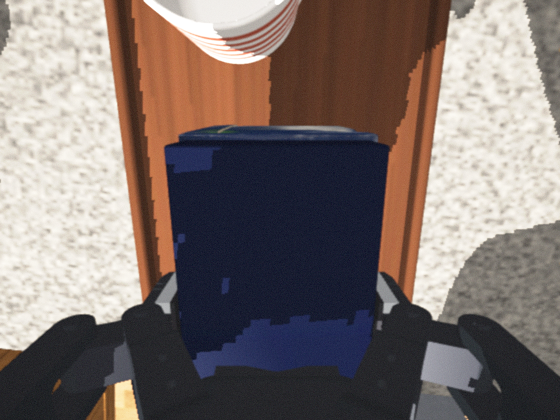

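The wrist view shows the carton held over the tray with the mug well clear at the top (240,50), and the tray edges clear on either side.

Call:
carry_out --steps '[{"dx": 0,"dy": 0,"dz": 15,"rx": 0,"ry": 0,"rz": 0,"fingers": 1},{"dx": 0,"dy": 0,"dz": 30,"rx": 0,"ry": 0,"rz": 0,"fingers": 1},{"dx": 0,"dy": 0,"dz": 45,"rx": 0,"ry": 0,"rz": 0,"fingers": 1},{"dx": 0,"dy": 0,"dz": 55,"rx": 0,"ry": 0,"rz": 0,"fingers": 1},{"dx": 0,"dy": 0,"dz": 61,"rx": 0,"ry": 0,"rz": 0,"fingers": 1},{"dx": 0,"dy": 0,"dz": 65,"rx": 0,"ry": 0,"rz": 0,"fingers": 1},{"dx": 0,"dy": 0,"dz": 66,"rx": 0,"ry": 0,"rz": 0,"fingers": 1},{"dx": 0,"dy": 0,"dz": 66,"rx": 0,"ry": 0,"rz": 0,"fingers": 1},{"dx": 0,"dy": 0,"dz": 66,"rx": 0,"ry": 0,"rz": 0,"fingers": 1}]'

```text
clock: 20.62
eef_pos: [0.4231, 0.2052, 0.0489]
tool_rot: [-180.0, -0.0, 7.5]
ft_force: [-1.0, -0.4, -5.2]
grip_width: 0.805
finger_force: 43.1
```

Call:
carry_out --steps '[{"dx": 0,"dy": 0,"dz": 0.5,"rx": 0,"ry": 0,"rz": 0,"fingers": 1},{"dx": 0,"dy": 0,"dz": 1,"rx": 0,"ry": 0,"rz": 0,"fingers": 1},{"dx": 0,"dy": 0,"dz": 1.5,"rx": 0,"ry": 0,"rz": 0,"fingers": 1},{"dx": 0,"dy": 0,"dz": 1.5,"rx": 0,"ry": 0,"rz": 0,"fingers": 1}]'

```text
clock: 21.12
eef_pos: [0.4229, 0.2051, 0.047]
tool_rot: [180.0, 0.0, 7.5]
ft_force: [-0.0, -0.6, -4.5]
grip_width: 0.804
finger_force: 43.1
```

Call:
carry_out --steps '[{"dx": 0,"dy": 0,"dz": 0.4,"rx": 0,"ry": 0,"rz": 0,"fingers": 1},{"dx": 0,"dy": 0,"dz": 0.8,"rx": 0,"ry": 0,"rz": 0,"fingers": 1},{"dx": 0,"dy": 0,"dz": 0.8,"rx": 0,"ry": 0,"rz": 0,"fingers": 1}]'

```text
clock: 21.5
eef_pos: [0.4229, 0.2051, 0.0463]
tool_rot: [180.0, 0.0, 7.5]
ft_force: [0.2, -0.3, -5.1]
grip_width: 0.806
finger_force: 43.1
```

Call:
carry_out --steps '[{"dx": 0,"dy": 0,"dz": 0.4,"rx": 0,"ry": 0,"rz": 0,"fingers": 1},{"dx": 0,"dy": 0,"dz": 0.8,"rx": 0,"ry": 0,"rz": 0,"fingers": 1},{"dx": 0,"dy": 0,"dz": 0.8,"rx": 0,"ry": 0,"rz": 0,"fingers": 1}]'

```text
clock: 21.88
eef_pos: [0.4229, 0.2051, 0.0455]
tool_rot: [180.0, 0.0, 7.5]
ft_force: [0.2, -0.0, -4.3]
grip_width: 0.801
finger_force: 43.1
```

Call:
carry_out --steps '[{"dx": 0,"dy": 0,"dz": 0.4,"rx": 0,"ry": 0,"rz": 0,"fingers": 1},{"dx": 0,"dy": 0,"dz": 0.8,"rx": 0,"ry": 0,"rz": 0,"fingers": 1},{"dx": 0,"dy": 0,"dz": 0.8,"rx": 0,"ry": 0,"rz": 0,"fingers": 1}]'

```text
clock: 22.25
eef_pos: [0.4229, 0.2051, 0.0447]
tool_rot: [180.0, 0.0, 7.5]
ft_force: [0.1, 0.0, -5.2]
grip_width: 0.807
finger_force: 43.1
```

Call:
carry_out --steps '[{"dx": 0,"dy": 0,"dz": 0.4,"rx": 0,"ry": 0,"rz": 0,"fingers": 1},{"dx": 0,"dy": 0,"dz": 0.8,"rx": 0,"ry": 0,"rz": 0,"fingers": 1},{"dx": 0,"dy": 0,"dz": 0.8,"rx": 0,"ry": 0,"rz": 0,"fingers": 1}]'

```text
clock: 22.62
eef_pos: [0.423, 0.2052, 0.044]
tool_rot: [-180.0, -0.0, 7.5]
ft_force: [-1.4, -0.4, -1.4]
grip_width: 0.804
finger_force: 43.6
```

Contact is felt. I'll release and rise.

Call:
carry_out --steps '[{"dx": 0,"dy": 0,"dz": 0.2,"rx": 0,"ry": 0,"rz": 0,"fingers": 1},{"dx": 0,"dy": 0,"dz": 0.2,"rx": 0,"ry": 0,"rz": 0,"fingers": 0.15},{"dx": 0,"dy": 0,"dz": 0.2,"rx": 0,"ry": 0,"rz": 0,"fingers": 0.05},{"dx": 0,"dy": 0,"dz": 0.2,"rx": 0,"ry": 0,"rz": 0,"fingers": 0},{"dx": 0,"dy": 0,"dz": 0.2,"rx": 0,"ry": 0,"rz": 0,"fingers": 0},{"dx": 0,"dy": 0,"dz": -10,"rx": 0,"ry": 0,"rz": 0,"fingers": 0},{"dx": 0,"dy": 0,"dz": -30,"rx": 0,"ry": 0,"rz": 0,"fingers": 0},{"dx": 0,"dy": 0,"dz": -60,"rx": 0,"ry": 0,"rz": 0,"fingers": 0},{"dx": 0,"dy": 0,"dz": -100,"rx": 0,"ry": 0,"rz": 0,"fingers": 0},{"dx": 0,"dy": 0,"dz": -140,"rx": 0,"ry": 0,"rz": 0,"fingers": 0},{"dx": 0,"dy": 0,"dz": -150,"rx": 0,"ry": 0,"rz": 0,"fingers": 0},{"dx": 0,"dy": 0,"dz": -150,"rx": 0,"ry": 0,"rz": 0,"fingers": 0}]'

```text
clock: 24.12
eef_pos: [0.4231, 0.2052, 0.1944]
tool_rot: [-180.0, -0.1, 7.5]
ft_force: [-0.4, -0.1, -1.1]
grip_width: 0.998
finger_force: 0.0
```

Run:
```python
from h import *
c=grab('scene','s6.png');print(status.get_obs()['eef_pos'],status.get_obs()['ft_force'],status.get_obs()['grip_width'])
```

```text
[0.42273471 0.20505573 0.19333496] [-0.47342275 -0.56827348  0.02993762] 1.0011492733433573
```

View pics/s6.png

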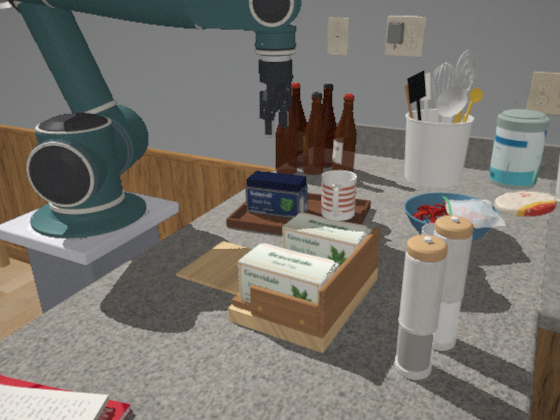

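The scene view shows the blue carton upright on the tray at (277,195), the mug in its place, the pale cartons unmoved and the gripper clear.

```bash
python3 -c "
from h import *
print(robot.job_done())"
```

```text
the job is handed in; nothing more can be done
None
```

The blue carton is standing upright on the tea tray, released; in the last picture the pale cartons and mug look unmoved, and the job was handed in at about 24 s with no verdict returned.

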